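# Load a cuvette strip into the spring magazine and close its rail

## Robot

A 6-joint arm with a two-finger parallel gripper is mounted at the origin on the work surface. World frame = base frame: x ahead of the robot, y to its left, z up, the work surface at z = 0. Lengths are in m, angles in degrees, forces in N, time in s.
With the tool pointing down it reaches from about 0.325 to 0.775 m from the base axis. Payload 5.5 kg.
Tool frame: the origin (TCP) lies at the centre of the arm's flange, where the gripper is bolted on; the fingertips stand 182 mm ahead of it and the grasp point (between the pads) lies 163 mm ahead of it; z points along the fingers, y is the direction in which the jaws open and shut (so a half turn about z gives the same grasp; the last joint's range is limited). The gripper opens to 88 mm and grips with 3 to 60 N. Pads are 20 mm wide; open, the fingers measure 115 mm over their backs; the gripper's body (75 mm by 178 mm) begins 61 mm behind the grasp point.
Start: joints at [-76.645, 5.22, 70.514, -0, 104.267, -3.249], TCP at [0.171, -0.575, 0.405] pointing down, gripper open.
Joint ranges: [-164.24, 164.24], [-49.07, 125.15], [9.68, 141.18], [-86.29, 266.29], [3.28, 154.24], [-151.56, 151.56]. Speed limits (degrees/s): [147.25, 147.25, 172.46, 180, 180, 180].

## Interface

Orientations are given as [roll, pitch, yaw] about the fixed x, y, z axes, in that order (R = Rz(yaw) Ry(pitch) Rx(roll)).
In Python, from station import r gives the robot as it stands. The module is installed in compiled form; this text tells all that it offers. Calls block until the motion is done:
- r.reach(position, orientation): joint-space move of the TCP to a pose.
- r.servo_line(position, rotation=None, speed=0.15): straight line of the TCP; rotation=None keeps the orientation; speed is the mean speed in m/s.
- r.move_joints(angles): joint-space move.
- r.let_go() and r.grab(squeeze=None): open the fingers fully, or close them until they stop; squeeze is the grip in N (None keeps the last).
- r.wait(seconds).
- r.inverse_kinematics(position, orientation): joint angles nearest the present ones, or None.
- r.sense(): the state.
- r.snapshot(name): name is "scene" or "top" or "wrist"; returns a dict with "frame" (480x640x3 uint8, red, green, blue), "fx", "fy", "cx", "cy" (pixels), "R" (3x3) and "t" (3): a world point X has camera coordinates R X + t. Camera axes: x right, y down, z forward; pixel columns grow to the right and rows downward; lengths in m; the calibration is good to about 2 mm. A picture is of the moment at which its call begins. There is no depth.
A pose or a line that the arm cannot do raises r.IKError and nothing moves.
- r.hand_in(): hands the job in, once; it reports no verdict.
The state is a dict: "clock": time; "joints": joint angles; "joint_vel": joint speeds; "joint_torque": joint torques, N m; "tcp_pos": TCP position; "orientation": TCP orientation; "contact_force": force on the tool from outside, world axes, zero at the start; "torque": the same for the moment, N m; "opening": finger opening in m.
Only numpy, scipy, OpenCV 4.12 (cv2) and the standard library are available. Lean on these libraries where they do the work, as an engineer would, in place of code of your own. Each camera call takes 0.05 s, during which the arm holds its last target.

## Task

Load the full-length cuvette strip into the strip magazine: bring it in over the end catch, slide it back against the spring follower, seat it down on the channel floor and ease it back until its end rests on the catch, so that it stands flat on the floor when you let go of it; then close the hinged cover rail fully over it and let go. Go gently: do not ram or force the strip, and do not let the spring snap it back, but take a second or two over easing it back. Leave the short strip and the other things on the bench where they are.

Things in the scene. Friction and masses are not known exactly. Their poses are not given: they have to be found in the camera images.
- strip_center (a point): full-length strip of twelve square milky-white plastic cuvettes in a row, 96 mm long (its x), 12 wide (y), 38 high (z up), 30 to 60 g; the point is its centre, 19 mm above its underside. Flat sides, the same both ways round. Stands upright in a groove of a low grey tray (groove floor 4 mm above the bench, groove walls 8 mm high, two grooves 50 mm apart)
- short_center (a point): the short left-over strip of six cuvettes, 48 mm long, 12 mm wide, 38 mm high, standing in the tray's other groove; the point is its centre. Not wanted; leave it
- magazine: aluminium strip magazine on a fixed dark steel base plate 234 x 70 x 12 mm. Origin on the bench under the channel's centre line at its feed end; x along the channel to the hinge end, y to the left, z up. Parts lie at: channel x 0 to 162 mm, follower face x 80 mm at rest, rail hinge x 192 mm, z 55 mm
- channel (a point): the open channel: this point is on its floor, on the centre line, at the feed end (magazine x 0, z 12 mm). 14.5 mm wide inside; the walls reach 18 mm above the floor and flare out over their top 4 mm; above them both sides are free for fingers. Its axes are the magazine's. A seated strip's centre is 19 mm above this floor
- catch_mid (a point): middle of the end catch's range, on the floor at magazine x 19 mm. The catch is a steel block as wide as the channel, 8 mm high, square inner face towards the follower. It is clamped with that face within 15 mm either way of this point; the setting differs each time and is NOT reported: feel or look for it. The loaded strip stands on the floor, its tail end bearing on that face
- follower (a joint): grey follower in the channel (20 mm long, face 1 to 34 mm above the floor), in m: 0 at rest, face at magazine x 80 mm; grows as pushed back towards the hinge end, hard stop at 0.060. Spring to the feed end: 4 N at 0, 0.1 N more per mm; damped (80 N per m/s), it runs back at 0.07 to 0.1 m/s if let go. A loaded full strip holds it at 0.020 to 0.050, as the catch is set
- rail (a joint): hinged slotted cover rail, angle in rad: 0 closed on its stop (level, underside 2 mm above a seated strip), 1.57 upright; starts open at 1.45 to 1.65. Hinge axis along magazine y at x 192, z 55 mm. A friction hinge (0.28 N m) holds it at any angle, so it must be brought right down to its stop (1 to 3 N at the tab)
- rail_tab (a point): centre of the black round tab at the rail's free end, 202 mm from the hinge: a disc 24 mm across and 12 mm thick, its flat faces to the sides (magazine y), pinched by them from above; the 26 mm wide part of the rail begins 24 mm from this point. With the rail closed it lies at magazine x -10 mm, z 55 mm, and nothing is beside it
- reagent: small amber reagent bottle, 48 mm across, 85 mm high; origin under its centre. Leave it standing
- dish: closed culture dish, 60 mm across, 14 mm high; origin under its centre. Leave it
- carrier: black tube carrier block, 26 x 200 x 30 mm, with a few tubes standing 45 mm above it; origin under its centre. Leave it
- jar: white screw jar, 56 mm across, 60 mm high; origin under its centre. Leave it
- marker: white marker pen lying flat, 125 mm long, 12 mm thick; origin under its centre. Leave it
There are look-alikes about, which are no part of the job. What is shaped like the part that bears strip_center but black, green or turquoise is not meant.

How it is judged (in metres and radians):
On the way, in this order (a step that is already met when the one before it is completed fails the run):
1. the full-length strip, let go of, stands flat on the channel floor behind the catch with the follower pushed back by it, before the rail is closed (z of strip_center in the frame of magazine between 0.0285 and 0.0335 m and y of strip_center in the frame of magazine between -0.003 and 0.003 m and value of joint follower above 0.018 m and value of joint rail above 0.1 rad and angle between strip_center's own z axis and vertical below 0.025 rad and contact force between the fingers and strip below 0.1 N), for 0.3 s.
2. the rail is fully closed over the strip (value of joint rail below 0.025 rad), for 0.2 s.
At the end, for the whole second after the job is handed in: The full-length strip stands upright on the magazine's channel floor (within 2.5 mm in height, 3 mm sideways, 3 degrees), held between the follower (pushed back 18 to 52.5 mm) and the catch, and the cover rail is fully closed (within 0.025 rad) and released (z of strip_center in the frame of magazine between 0.0285 and 0.0335 m and y of strip_center in the frame of magazine between -0.003 and 0.003 m and x of strip_center in the frame of magazine between 0.05 and 0.0845 m and angle between the x axis of strip_center and the x axis of magazine, either way round below 0.05 rad and angle between strip_center's own z axis and vertical below 0.06 rad and value of joint follower between 0.018 and 0.0525 m and value of joint rail below 0.025 rad); the robot touches nothing.
It fails at once if the strip bears on the magazine's parts with more than 35 N in all (rammed or forced) (contact force between strip and magazine above 35 N).
It fails at once if the spring snaps back: the follower runs towards the feed end faster than 0.05 m/s (velocity of joint follower below -0.05 m/s).
It fails at once if the short strip is moved by more than 20 mm (distance of short_center from where it was at the start of the episode above 0.02 m).
It fails at once if another thing on the bench is moved by more than 30 mm (distance of any of reagent, dish, carrier, jar, marker from where it was at the start of the episode above 0.03 m).
It also fails if it takes over 72 s, if anything falls off the work surface, if the arm or the gripper's body presses on something with over 40 N, if the wrist force passes 120 N, or if a joint passes its speed limit or range.

## Working session

There is one attempt and no reset: what is moved stays moved. The work goes in short steps, each a Python script; the robot and the scene stay as the last script left them, time stands still between calls to the robot, and variables do not carry over. Pictures are saved under pics/ and viewed, and the job is handed in when it is done.

```bash
mkdir -p pics; python3 - <<'E'
from station import r
import cv2,pickle
d={}
for n in("scene","top","wrist"):
    s=r.snapshot(n);d[n]=s
    cv2.imwrite(f"pics/{n}0.png",s["frame"][:,:,::-1])
    print(n,s["fx"],s["cx"],s["cy"],s["R"],s["t"])
pickle.dump(d,open("s0.pkl","wb"))
print(r.sense())
E
```

```text
scene 556.6852085236508 315.7539182261188 233.9089205456116 [[-8.14453735e-01  5.80228396e-01 -3.48771565e-04]
 [ 4.92366418e-01  6.90805550e-01 -5.29493156e-01]
 [-3.06986031e-01 -4.31419402e-01 -8.48314138e-01]] [ 0.42759458 -0.23443829  1.28039391]
top 572.405362151944 319.8231784100705 227.10855140290477 [[ 7.93914408e-03 -9.99968090e-01  8.87685826e-04]
 [-9.87444493e-01 -7.97976421e-03 -1.57764686e-01]
 [ 1.57766735e-01  3.75976090e-04 -9.87476337e-01]] [0.0091669  0.55061079 1.12210868]
wrist 397.75735878164244 318.8999294131403 239.34424667978072 [[ 0.28494781 -0.9585414  -0.00176892]
 [-0.91323434 -0.27203901  0.30331143]
 [-0.29121778 -0.08481249 -0.95288984]] [-0.59771822 -0.03539243  0.39267257]
{'clock': 0.15, 'joints': array([-7.66457931e+01,  5.25492409e+00,  7.05654529e+01,  3.88390043e-04,
        1.04265131e+02, -3.25166331e+00]), 'joint_vel': array([-0.04100949, -0.15276868, -0.21199303,  0.04477262, -0.031738  ,
       -0.02745934]), 'joint_torque': array([ 1.98549824e-03, -4.47045636e+01, -4.06906843e+01,  6.99350657e-02,
        2.74398521e-02, -1.07147966e-04]), 'tcp_pos': array([ 0.17145525, -0.5750441 ,  0.40375408]), 'orientation': array([-1.79914651e+02, -5.22612008e-03,  1.66059618e+01]), 'contact_force': array([-0.49859644, -0.18310184,  0.59042468]), 'torque': array([-0.01607326,  0.03133782, -0.04841546]), 'opening': 0.08810462189333036}
```

View pics/scene0.png

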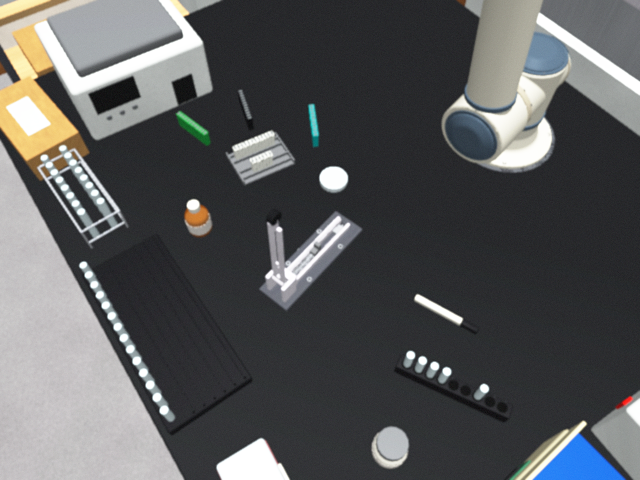

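View pics/top0.png

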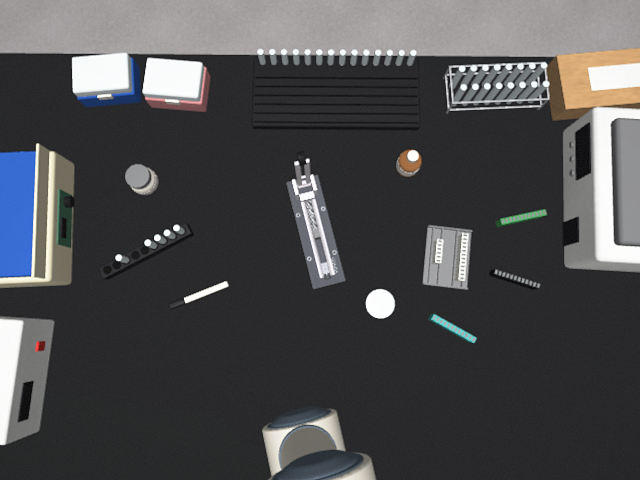

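View pics/wrist0.png

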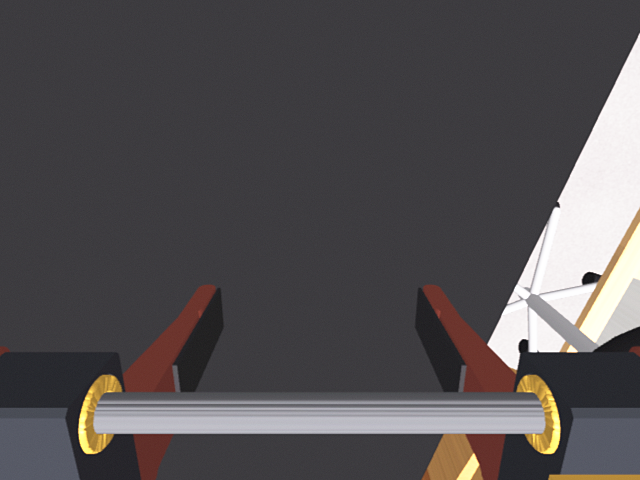

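Candidates in the top view: a white 12-cuvette strip at (463,257), a white short strip at (438,250), and green (521,217), black (515,279) and turquoise (453,328) look-alikes. The one at (463,257) fits because it is white, full length and in the tray groove. I'll check it in an enlarged crop.

```bash
cat > h.py <<'E'
import numpy as np,cv2
def ray(s,uv,z):
    R=np.array(s["R"]);t=np.array(s["t"])
    d=R.T@np.array([(uv[0]-s["cx"])/s["fx"],(uv[1]-s["cy"])/s["fy"],1]);c=-R.T@t
    return c+d*(z-c[2])/d[2]
def proj(s,X):
    p=np.array(s["R"])@np.array(X)+s["t"]; return s["fx"]*p[0]/p[2]+s["cx"],s["fy"]*p[1]/p[2]+s["cy"]
E
python3 - <<'E'
import pickle,cv2
from h import *
d=pickle.load(open("s0.pkl","rb"));s=d["top"];f=s["frame"][:,:,::-1]
a=cv2.resize(f[215:300,415:485],None,fx=6,fy=6,interpolation=2)
b=cv2.resize(f[145:295,275:355],None,fx=4,fy=4,interpolation=2)
cv2.imwrite("pics/ca.png",a[:600]);cv2.imwrite("pics/cb.png",b)
for n,uv,z in[("strip",(463,257),.042),("short",(438,250),.042),("feed",(329,282),.012),("hinge",(301,183),.012),("dish",(380,304),.014),("reag",(408,160),.085)]:print(n,ray(s,uv,z).round(3))
E
```

```text
strip [ 0.492 -0.277  0.042]
short [ 0.506 -0.226  0.042]
feed [ 0.441 -0.006  0.012]
hinge [0.65  0.054 0.012]
dish [ 0.397 -0.111  0.014]
reag [ 0.681 -0.162  0.085]
```

View pics/ca.png

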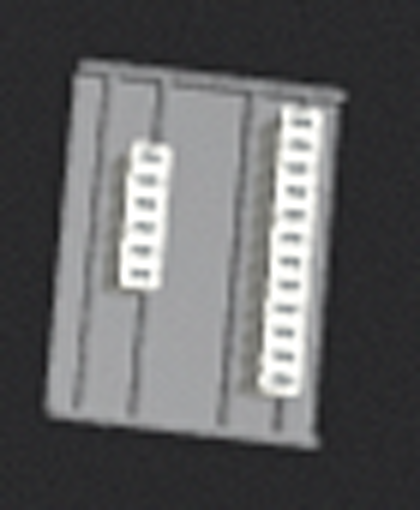

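View pics/cb.png

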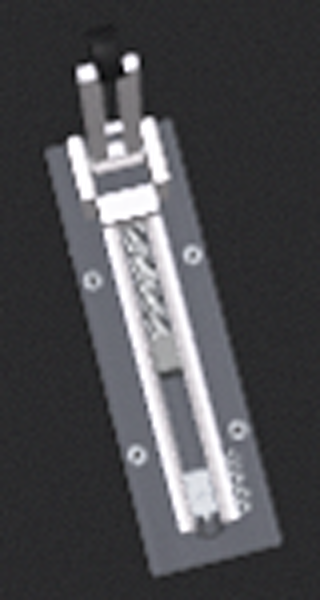

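The crop confirms 12 white cuvettes in the right-hand groove, with the six-cuvette strip in the left one. Next I'll take close wrist views of both sites.

```bash
python3 - <<'E'
from station import r
import cv2,pickle
from h import *
d={}
s=pickle.load(open("s0.pkl","rb"))["wrist"]
c=-np.array(s["R"]).T@s["t"];print("cam off",c-[.1715,-.575,.4038])
for n,p,yaw in(("wt",[.49,-.265,.36],-5),("wm",[.53,.02,.36],16)):
    # shift so that camera looks at the spot
    r.reach(p,[180,0,yaw]); s=r.snapshot("wrist");d[n]=s
    cv2.imwrite(f"pics/{n}1.png",s["frame"][:,:,::-1])
    print(n,r.sense()["clock"],r.sense()["tcp_pos"],r.sense()["orientation"])
pickle.dump(d,open("s1.pkl","wb"))
E
```

```text
cam off [ 0.08085015  0.02573776 -0.01994868]
wt 1.8417 [ 0.48963551 -0.26582378  0.36013296] [ 1.79978367e+02 -4.65178834e-03 -5.06565264e+00]
wm 3.0 [0.53012716 0.01872989 0.35997684] [1.79972685e+02 8.33878070e-03 1.58774386e+01]
```

View pics/wt1.png

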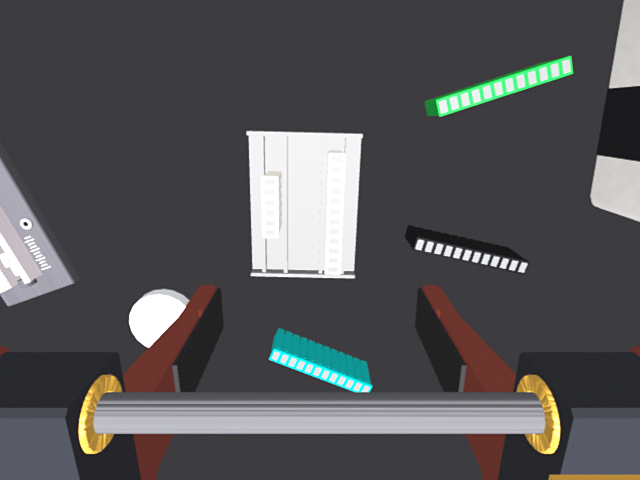

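View pics/wm1.png

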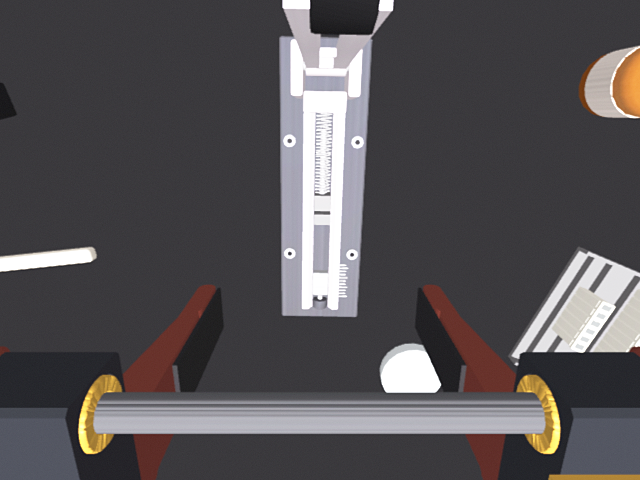

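```bash
python3 - <<'E'
import pickle,cv2
from h import *
d=pickle.load(open("s1.pkl","rb"))
def g(f):return (255*(f/255.)**1.8).astype('uint8')
f=d["wt"]["frame"][:,:,::-1]
cv2.imwrite("pics/c1.png",cv2.resize(g(f[125:285,240:370]),None,fx=3.7,fy=3.7,interpolation=2))
f=d["wm"]["frame"][:,:,::-1]
cv2.imwrite("pics/c2.png",cv2.resize(g(f[190:320,270:370]),None,fx=4.6,fy=4.6,interpolation=2))
E
```

```text
(no output)
```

View pics/c1.png

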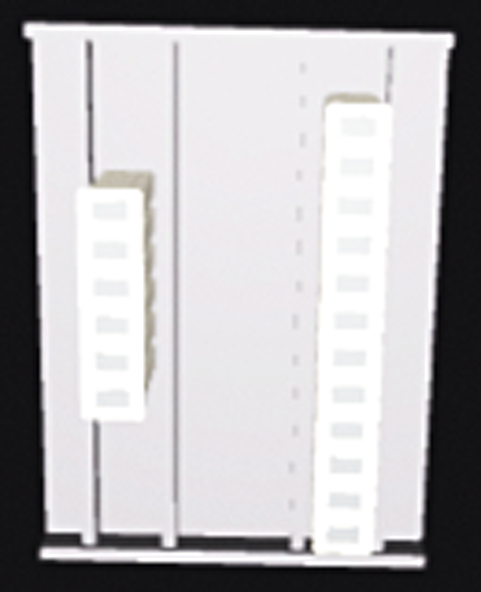

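View pics/c2.png

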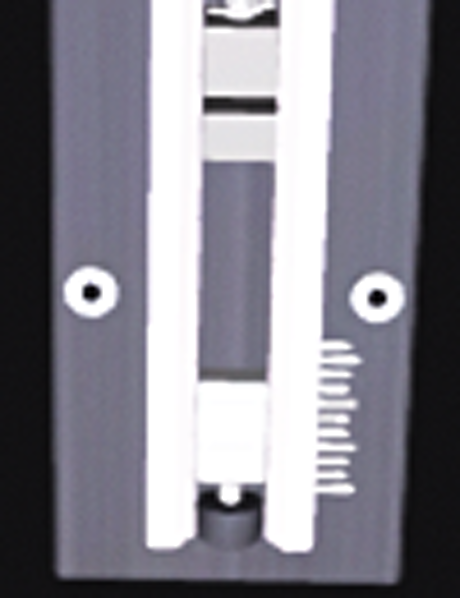

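```bash
python3 - <<'E'
import pickle,cv2
from h import *
d=pickle.load(open("s1.pkl","rb"))
s=d["wt"]
C=[ray(s,(240+u/3.7,125+v/3.7),.042) for u,v in((323,102),(391,104),(380,553),(313,551))]
for c in C:print(c.round(4))
far=(C[0]+C[1])/2;near=(C[2]+C[3])/2;v=far-near
print("strip c",((far+near)/2).round(4),"len",np.linalg.norm(v),"yaw",np.degrees(np.arctan2(v[1],v[0])),"w",np.linalg.norm(C[0]-C[1]))
S=[ray(s,(240+u/3.7,125+v/3.7),.042) for u,v in((78,188),(142,189),(144,421),(82,419))]
u=v/np.linalg.norm(v);
for c in S:print("short along/lat",((c-(far+near)/2)@u).round(4),((c-(far+near)/2)@[-u[1],u[0],0]).round(4))
s=d["wm"]
P=lambda u,v,z:ray(s,(270+u/4.6,190+v/4.6),z)
a=P(147,548,.03);b=P(312,550,.03);o=(a+b)/2
print("feed walls",a.round(4),b.round(4),"w",np.linalg.norm(a-b),o.round(4))
n=b-a;print("yaw from end",np.degrees(np.arctan2(n[1],n[0]))+90)
ba,bb=P(91,292,.013),P(377,298,.013);m=(ba+bb)/2
f1=lambda u,v,z:ray(s,(u,v),z)
bc,bd=f1(289.5,141,.013),f1(357.5,142,.013);m2=(bc+bd)/2
print("bolts mid",m.round(4),m2.round(4),np.linalg.norm(ba-bb),np.linalg.norm(bc-bd))
w=m2-m;print("yaw bolts",np.degrees(np.arctan2(w[1],w[0])))
e=[P(57,578,.012),P(400,582,.012),f1(280.5,38,.012),f1(371,38,.012)]
q=(e[2]+e[3]-e[0]-e[1])/2;print("plate yaw",np.degrees(np.arctan2(q[1],q[0])),np.linalg.norm(q),[np.linalg.norm(e[0]-e[1]),np.linalg.norm(e[2]-e[3])],((e[0]+e[1])/2).round(4))
yaw=np.arctan2(q[1],q[0]);ax=np.array([np.cos(yaw),np.sin(yaw),0]);ay=np.array([-ax[1],ax[0],0])
for nm,p in(("catch top",P(233,382,.02)),("catch bot",P(233,371,.012)),("foll",P(240,112,.046)),("foll2",P(240,160,.013)),("floor l",P(199,375,.012)),("floor r",P(270,375,.012)),("bolts",m),("bolts2",m2),("plate",(e[0]+e[1])/2),("plate2",(e[2]+e[3])/2)):print(nm,((p-o)@ax).round(4),((p-o)@ay).round(4))
E
```

```text
[ 0.5454 -0.2751  0.042 ]
[ 0.5438 -0.2885  0.042 ]
[ 0.4477 -0.2795  0.042 ]
[ 0.4495 -0.2649  0.042 ]
strip c [ 0.4966 -0.277   0.042 ] len 0.09645353277207874 yaw -5.687644917653761 w 0.013541165202992866
short along/lat 0.0308 0.0561
short along/lat 0.0307 0.0431
short along/lat -0.0186 0.0437
short along/lat -0.0183 0.0569
feed walls [0.4512 0.0134 0.03  ] [ 0.4593 -0.0167  0.03  ] w 0.031106367098570824 [ 0.4552 -0.0016  0.03  ]
yaw from end 15.075533133754533
bolts mid [0.4985 0.0097 0.013 ] [0.5912 0.034  0.013 ] 0.05433751059611447 0.05445155937245395
yaw bolts 14.693358600867061
plate yaw 14.782056844458141 0.2319449330618731 [np.float64(0.06880847459108351), np.float64(0.06749172976560035)] [ 0.4395 -0.006   0.012 ]
catch top 0.0298 -0.0001
catch bot 0.0288 -0.0002
foll 0.0888 0.0001
foll2 0.0714 -0.0006
floor l 0.0278 0.0064
floor r 0.0281 -0.0073
bolts 0.0447 -0.0
bolts2 0.1405 -0.0002
plate -0.0163 -0.0002
plate2 0.2156 -0.0002
```

```bash
python3 - <<'E'
from station import r
import cv2
from h import *
yaw=-5.69;u=np.array([np.cos(np.radians(yaw)),np.sin(np.radians(yaw))])
p=np.array([.4966,-.277])-.035*u
r.reach([*p,.30],[180,0,yaw]); r.servo_line([*p,.2065],speed=.08)
s=r.sense();print(s["clock"],s["tcp_pos"],s["orientation"],s["contact_force"])
sn=r.snapshot("wrist");cv2.imwrite("pics/g1.png",sn["frame"][:,:,::-1])
E
```

```text
5.4917 [ 0.46198726 -0.2736702   0.20726564] [ 1.79964435e+02 -6.54684108e-02 -5.69061574e+00] [-0.30311929 -0.43524422  0.14170739]
```

View pics/g1.png

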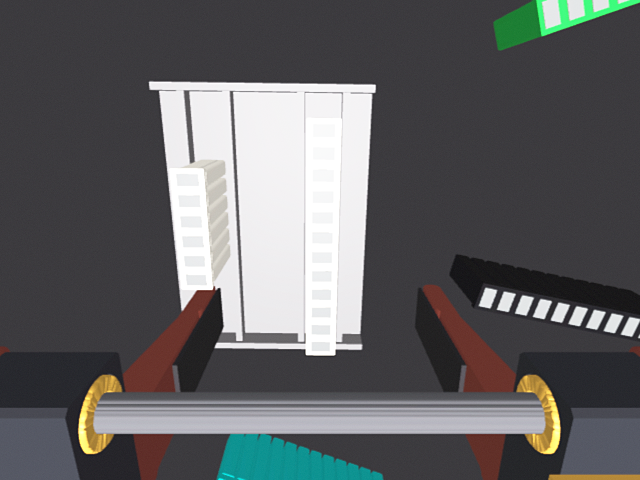

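The open fingers straddle the full strip (columns 306–342), and the left finger at (212,290) clears the short strip. Gripping now.

```bash
python3 - <<'E'
from station import r
import cv2
from h import *
r.grab(40)
s=r.sense();print(s["clock"],s["tcp_pos"],s["opening"],s["contact_force"])
p=s["tcp_pos"]; r.servo_line([p[0],p[1],.30],speed=.08); r.wait(.2)
s=r.sense();print(s["clock"],s["tcp_pos"],s["opening"],s["contact_force"],s["torque"])
sn=r.snapshot("wrist");cv2.imwrite("pics/g2.png",sn["frame"][:,:,::-1])
import pickle;pickle.dump(sn,open("s2.pkl","wb"))
sn=r.snapshot("scene");cv2.imwrite("pics/g3.png",cv2.resize(sn["frame"][80:260,180:400,::-1],None,fx=3,fy=3))
E
```

```text
6.6917 [ 0.46174441 -0.2735199   0.20643194] 0.011936220613124911 [ 0.7473886   0.7051833  -1.14568601]
8.2083 [ 0.46169967 -0.2734767   0.29950354] 0.011688982227996563 [ 0.05993203 -0.46984325 -0.86427333] [0.02751602 0.02476834 0.03170838]
```

View pics/g2.png

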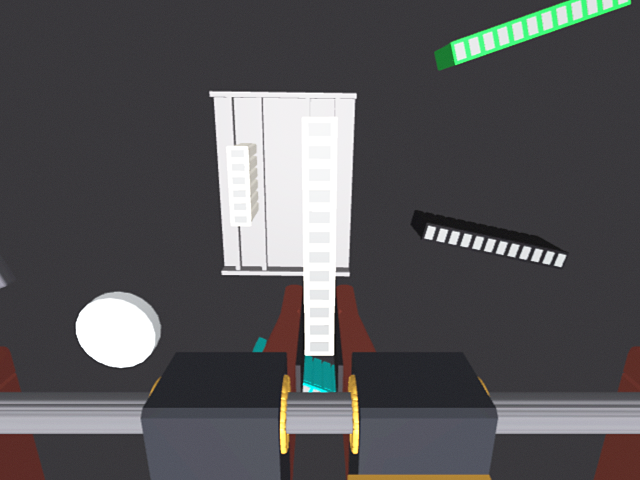

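View pics/g3.png

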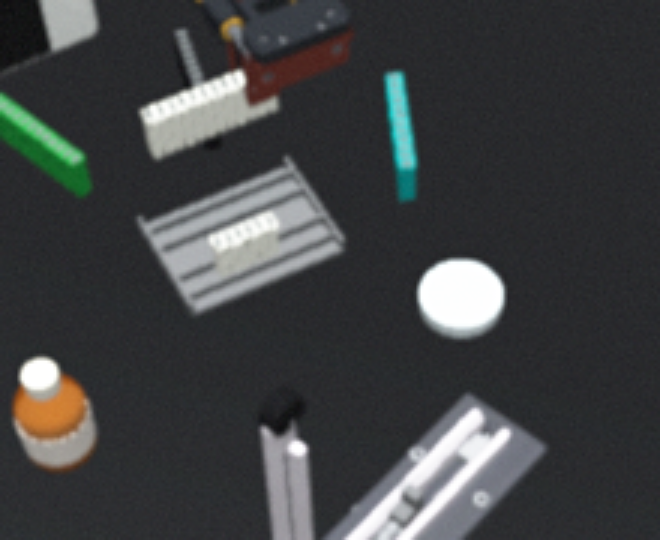

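```bash
python3 - <<'E'
import pickle
from h import *
s=pickle.load(open("s2.pkl","rb"));f=s["frame"]
for row in(122,150,200,250,290,340,):
    l=f[row,270:370].min(axis=1)
    i=np.where(l>225)[0];print(row,270+i.min(),270+i.max(),end=" | ")
col=f[100:370,308].min(axis=1);print([ (100+k,int(col[k])) for k in list(range(12,22))+list(range(250,262))])
z=.1351
far=ray(s,(320,117),z);near=ray(s,(319.5,355),z)
t=np.array([.4617,-.27348,0]);y=np.radians(-5.69);u=np.array([np.cos(y),np.sin(y),0]);n=np.array([-u[1],u[0],0])
for p in(far,near,(far+near)/2):print(((p-t)@u).round(4),((p-t)@n).round(4))
E
```

```text
122 270 353 | 150 270 351 | 200 270 350 | 250 270 348 | 290 304 334 | 340 305 333 | [(112, 242), (113, 242), (114, 241), (115, 241), (116, 247), (117, 255), (118, 255), (119, 255), (120, 255), (121, 255), (350, 255), (351, 255), (352, 255), (353, 255), (354, 255), (355, 219), (356, 15), (357, 3), (358, 11), (359, 14), (360, 17), (361, 11)]
0.0827 0.0015
-0.013 0.0017
0.0348 0.0016
```

```bash
cat >> h.py <<'E'
O=np.array([.4552,-.0016]);YM=14.8
def mag(x,y=0,O=O,yaw=YM):
    a=np.radians(yaw);return O+x*np.array([np.cos(a),np.sin(a)])+y*np.array([-np.sin(a),np.cos(a)])
def tomag(p,yaw=YM):
    a=np.radians(yaw);d=np.array(p[:2])-O
    return np.array([d@[np.cos(a),np.sin(a)],d@[-np.sin(a),np.cos(a)]])
GO=.0348 # strip centre ahead of tcp
E
python3 - <<'E'
from station import r
import cv2,pickle
from h import *
p=mag(.028-GO)
r.reach([*p,.30],[180,0,YM]); r.servo_line([*p,.2425],speed=.08);r.wait(.2)
s=r.sense();print(s["clock"],s["tcp_pos"],s["orientation"],s["contact_force"],tomag(s["tcp_pos"]))
sn=r.snapshot("wrist");cv2.imwrite("pics/m1.png",sn["frame"][:,:,::-1])
sc=r.snapshot("scene");pickle.dump((sn,sc),open("s3.pkl","wb"))
cv2.imwrite("pics/m2.png",cv2.resize(sc["frame"][190:320,230:390,::-1],None,fx=4,fy=4,interpolation=2))
E
```

```text
10.425 [ 0.44879949 -0.00332127  0.24320418] [ 1.79976125e+02 -7.04482944e-02  1.48028101e+01] [ 0.57325597 -0.60407097 -0.1834359 ] [-6.62785273e-03 -2.91861592e-05]
```

View pics/m1.png

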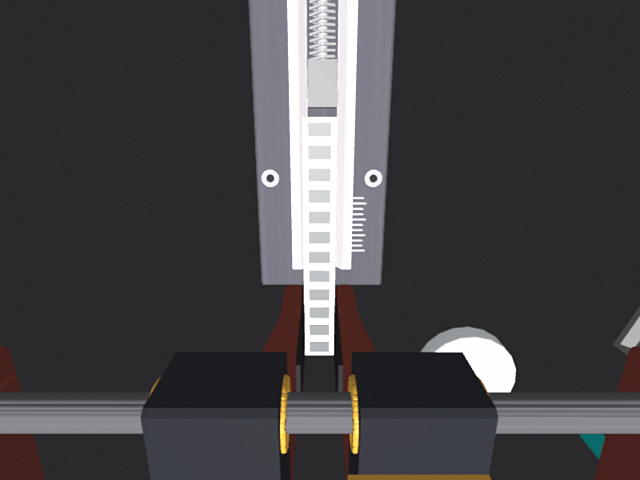

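View pics/m2.png

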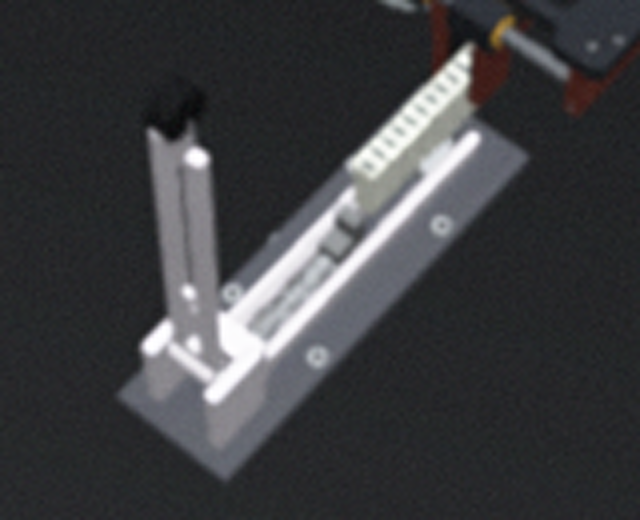

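```bash
python3 - <<'E'
import pickle
from h import *
s,_=pickle.load(open("s3.pkl","rb"));f=s["frame"].astype(int)
for row in(60,130,200,235,275,340):
    l=f[row].mean(axis=1);g=np.diff(l);k=[(i,int(g[i])) for i in range(240,400) if abs(g[i])>25];print(row,k)
for nm,u,v,z in(("strip far",320,118,.0787),("strip near",319,354,.0787),("bL",270,178.5,.013),("bR",373.5,178.5,.013),("wL",292.5,268,.03),("wR",351,268,.03)):print(nm,tomag(ray(s,(u,v),z)).round(4))
E
```

```text
60 [(250, 42), (251, 26), (287, 95), (288, 27), (305, -26), (306, -39), (337, 49), (356, -102), (392, -33)]
130 [(253, 37), (254, 29), (288, 58), (289, 66), (330, 27), (354, -103), (388, -35), (389, -30)]
200 [(257, 38), (290, 110), (308, -37), (329, 36), (352, -120), (384, -37), (385, -33)]
235 [(258, 45), (259, 25), (290, 29), (291, 100), (308, -40), (329, 42), (364, -52), (365, -67), (382, -35), (383, -32)]
275 [(260, 46), (261, 28), (302, 72), (303, 57), (308, -30), (309, -31), (328, 38), (334, -81), (335, -50), (380, -37), (381, -33)]
340 [(303, 88), (304, 163), (333, -189), (334, -60)]
strip far [0.0766 0.0011]
strip near [-0.0183  0.0015]
bL [0.0453 0.0274]
bR [ 0.0452 -0.0274]
wL [0.0012 0.0153]
wR [ 0.0011 -0.0152]
```

```bash
cat >> h.py <<'E'
def force(r,n=6,yaw=YM):
    F=[]
    for _ in range(n):
        F.append(np.r_[r.sense()["contact_force"],r.sense()["torque"]]);r.wait(.02)
    F=np.mean(F,axis=0);a=np.radians(yaw);c,s=np.cos(a),np.sin(a)
    return np.array([c*F[0]+s*F[1],-s*F[0]+c*F[1],F[2],c*F[3]+s*F[4],-s*F[3]+c*F[4],F[5]]).round(2)
E
python3 - <<'E'
from station import r
import cv2,pickle
from h import *
Y=-.0014
p=mag(.028-GO,Y)
r.servo_line([*p,.2425],speed=.03); print("free",force(r))
for z in(.238,.234,.231,.228,.225):
    r.servo_line([*p,z],speed=.03); F=force(r);s=r.sense();print(z,s["tcp_pos"].round(4),F)
    if abs(F[:3]).max()>6:break
print(s["clock"])
sn=r.snapshot("wrist");cv2.imwrite("pics/m3.png",sn["frame"][:400,200:440,::-1])
E
```

```text
free [-0.49 -0.1  -0.44 -0.    0.01  0.  ]
0.238 [ 0.449  -0.0047  0.2379] [-0.12  0.02 -0.07  0.01 -0.   -0.  ]
0.234 [ 0.449  -0.0047  0.234 ] [ 0.03  0.27 -0.22 -0.02  0.01 -0.01]
0.231 [ 0.449  -0.0047  0.231 ] [ 0.07 -0.08 -0.37 -0.02  0.02  0.  ]
0.228 [ 0.449  -0.0047  0.228 ] [-0.09  0.01 -0.57  0.02  0.    0.01]
0.225 [ 0.449  -0.0047  0.2249] [ 0.25 -0.03 -0.72  0.02  0.   -0.02]
12.7083
```

View pics/m3.png

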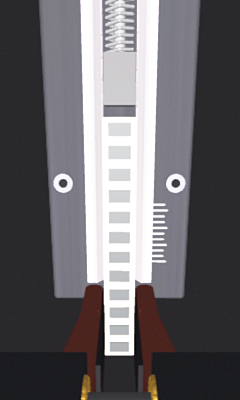

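```bash
python3 - <<'E'
from station import r
import cv2,pickle
from h import *
Y=-.0014
for cx in(.036,.05,.065,.075,.084):
    r.servo_line([*mag(cx-GO,Y),.225],speed=.035); F=force(r);s=r.sense();print(cx,tomag(s["tcp_pos"]).round(4),s["tcp_pos"][2].round(4),F)
    if abs(F[:3]).max()>16:break
print(s["clock"])
sn=r.snapshot("wrist");cv2.imwrite("pics/m4.png",sn["frame"][:400,200:440,::-1])
pickle.dump(sn,open("s4.pkl","wb"))
sc=r.snapshot("scene")
cv2.imwrite("pics/m5.png",cv2.resize(sc["frame"][170:320,230:390,::-1],None,fx=4,fy=4,interpolation=2))
E
```

```text
0.036 [ 0.0011 -0.0014] 0.2249 [-4.49 -0.18  1.82 -0.    0.67  0.  ]
0.05 [ 0.015  -0.0014] 0.2249 [-5.56  0.12  2.21 -0.02  0.84  0.01]
0.065 [ 0.0298 -0.0015] 0.2249 [-6.65  0.14  3.47  0.01  1.06 -0.01]
0.075 [ 0.0397 -0.0015] 0.225 [-8.2   0.39  4.06  0.02  1.19 -0.02]
0.084 [ 0.0486 -0.0015] 0.2249 [-8.76  0.13  4.13  0.01  1.35 -0.02]
15.6
```

View pics/m4.png

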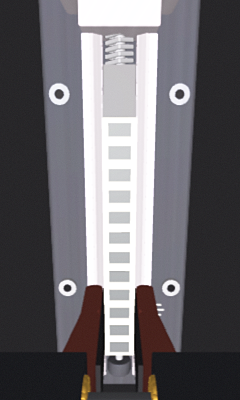

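View pics/m5.png

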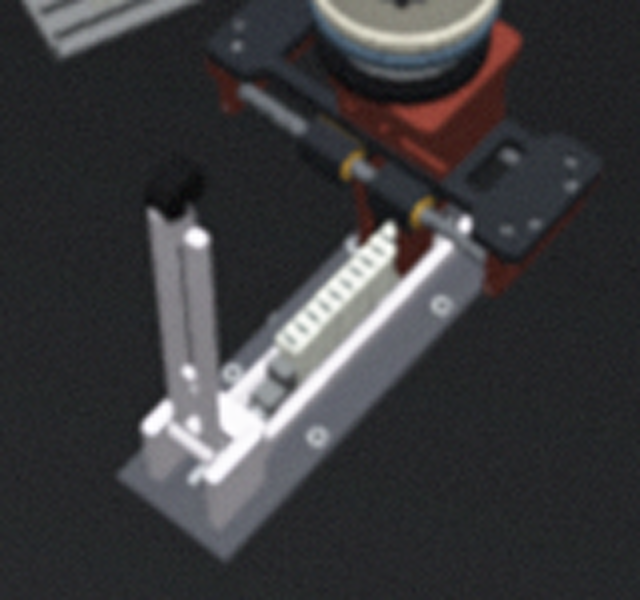

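```bash
python3 - <<'E'
from station import r
import cv2,pickle
from h import *
Y=-.0014
for z in(.220,.217,.216,.2155,.215,.2145,.214,.2135):
    r.servo_line([*mag(.084-GO,Y),z],speed=.02); F=force(r,4);s=r.sense();print(z,tomag(s["tcp_pos"]).round(4),s["tcp_pos"][2].round(4),F)
    if F[2]>10:break
print(s["clock"],s["opening"])
sn=r.snapshot("wrist");cv2.imwrite("pics/m6.png",sn["frame"][:400,200:440,::-1])
pickle.dump(sn,open("s5.pkl","wb"))
E
```

```text
0.22 [ 0.0486 -0.0015] 0.22 [-8.95  0.21  4.55 -0.04  1.36 -0.01]
0.217 [ 0.0486 -0.0015] 0.217 [-8.65 -0.16  4.82 -0.05  1.33  0.01]
0.216 [ 0.0486 -0.0015] 0.2162 [-8.59  0.08  5.66 -0.02  1.31 -0.02]
0.2155 [ 0.0486 -0.0015] 0.2157 [-9.03  0.17  5.48 -0.02  1.31  0.02]
0.215 [ 0.0487 -0.0015] 0.2153 [-8.82  0.23  5.4   0.01  1.28 -0.01]
0.2145 [ 0.0487 -0.0015] 0.2148 [-8.65 -0.36  5.28 -0.02  1.27  0.02]
0.214 [ 0.0487 -0.0015] 0.2144 [-8.84 -0.18  6.42  0.    1.3  -0.  ]
0.2135 [ 0.0487 -0.0015] 0.2144 [-10.01   0.46   8.6    0.08   1.53   0.02]
18.4333 0.011563242435757064
```

View pics/m6.png

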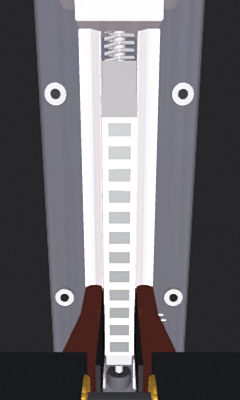

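```bash
python3 - <<'E'
import pickle,cv2
a=pickle.load(open("s4.pkl","rb"))["frame"];b=pickle.load(open("s5.pkl","rb"))["frame"]
import numpy as np
g=lambda f:cv2.resize((255*(f[100:385,285:355,::-1]/255.)**2).astype('uint8'),None,fx=5,fy=2.1,interpolation=2)
cv2.imwrite("pics/m7.png",np.hstack([g(a),g(b)]))
E
```

```text
(no output)
```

View pics/m7.png

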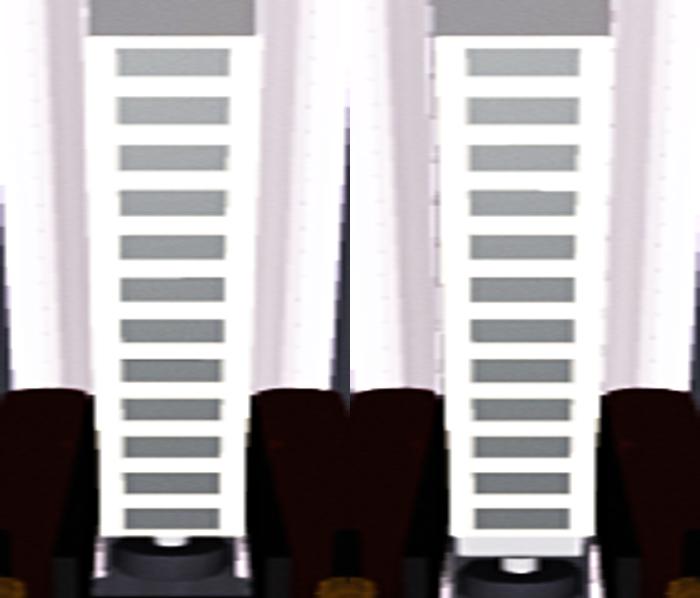

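The strip hasn't shifted in the grip. Contact came at TCP z 0.2144, which puts the underside at 11.9 mm, so it is on the floor, and the catch top shows just behind the tail. Now I'll ease it back.

```bash
python3 - <<'E'
from station import r
import cv2,pickle
from h import *
Y=-.0014;cx=.084
for i in range(14):
    cx-=.001
    r.servo_line([*mag(cx-GO,Y),.2138],speed=.008); F=force(r,4);s=r.sense();print(round(cx,4),tomag(s["tcp_pos"]).round(4),s["tcp_pos"][2].round(4),F)
    if F[0]>-3 or F[2]>12:break
print(s["clock"],s["opening"])
E
```

```text
0.083 [ 0.0478 -0.0015] 0.2144 [-8.03  0.17  6.34  0.03  1.24 -0.03]
0.082 [ 0.0469 -0.0015] 0.2144 [-7.29  0.04  5.82 -0.    1.12  0.  ]
0.081 [ 0.0459 -0.0015] 0.2144 [-7.06 -0.15  5.57  0.04  1.13  0.  ]
0.08 [ 0.045  -0.0015] 0.2144 [-7.33 -0.08  5.6  -0.01  1.09  0.  ]
0.079 [ 0.044  -0.0015] 0.2144 [-6.86 -0.04  5.7   0.03  1.07 -0.02]
0.078 [ 0.043  -0.0015] 0.2144 [-6.48  0.11  5.74 -0.    1.04  0.02]
0.077 [ 0.0423 -0.0015] 0.2144 [-4.82 -0.5   5.71  0.01  0.76 -0.01]
0.076 [ 0.0418 -0.0015] 0.2144 [ 2.68 -0.49  3.03 -0.1  -0.41 -0.03]
21.225 0.011393308442992517
```

```bash
python3 - <<'E'
from station import r
import cv2,pickle
from h import *
print(force(r,4))
r.let_go(); r.wait(.3)
s=r.sense();p=s["tcp_pos"];print(s["clock"],p,force(r,4))
r.servo_line([p[0],p[1],.30],speed=.1);r.wait(.2)
sn=r.snapshot("wrist");cv2.imwrite("pics/n1.png",sn["frame"][:,:,::-1])
sc=r.snapshot("scene");pickle.dump((sn,sc),open("s6.pkl","wb"))
cv2.imwrite("pics/n2.png",cv2.resize(sc["frame"][170:320,230:390,::-1],None,fx=4,fy=4,interpolation=2))
print(r.sense()["clock"])
E
```

```text
[ 3.92 -0.83  3.21 -0.11 -0.54 -0.  ]
22.825 [0.49540037 0.00758681 0.21380203] [ 0.07  0.21  0.21  0.02 -0.02  0.02]
24.2
```

View pics/n1.png

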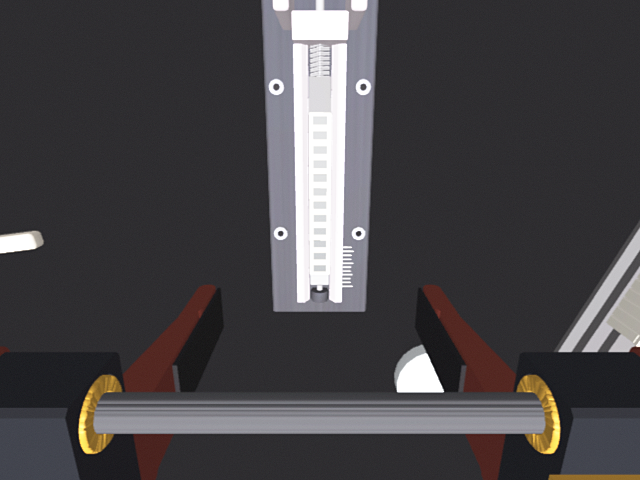

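View pics/n2.png

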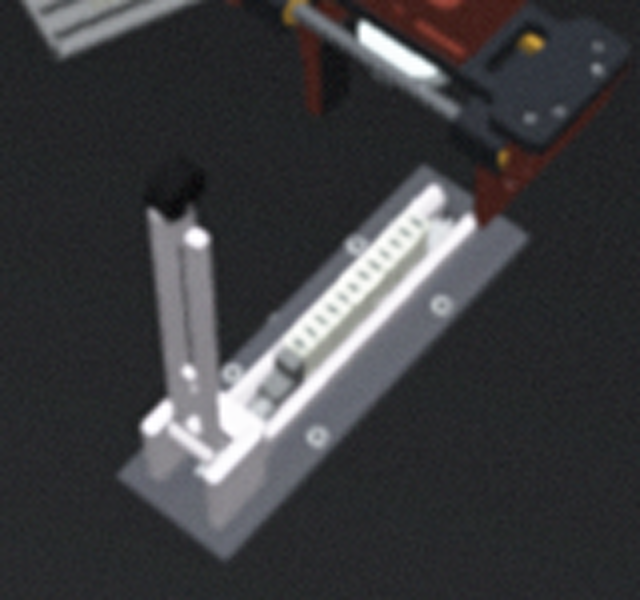

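```bash
python3 - <<'E'
import pickle,cv2
import numpy as np
a,b=pickle.load(open("s6.pkl","rb"))
a=a["frame"];b=b["frame"]
g=lambda f:(255*(f[:,:,::-1]/255.)**2).astype('uint8')
cv2.imwrite("pics/n3.png",cv2.resize(g(a[100:300,285:355]),None,fx=5,fy=3,interpolation=2))
cv2.imwrite("pics/n4.png",cv2.resize(g(b[215:270,290:350]),None,fx=10,fy=10,interpolation=2))
E
```

```text
(no output)
```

View pics/n3.png

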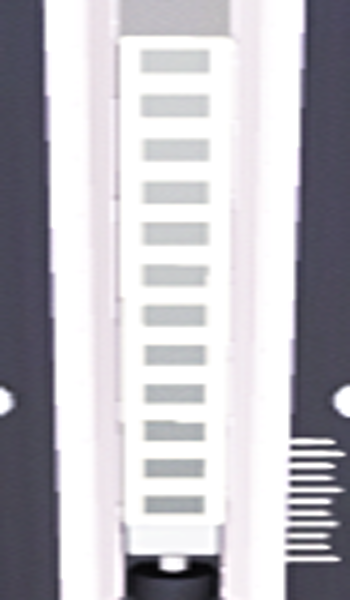

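View pics/n4.png

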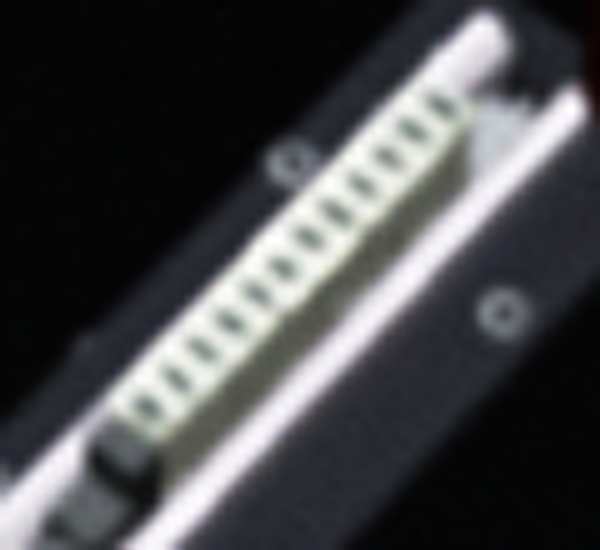

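```bash
python3 - <<'E'
import pickle,cv2
from h import *
a,b=pickle.load(open("s6.pkl","rb"))
f=b["frame"].astype(float)
# intensity profiles perpendicular to channel at several mag x
Oc=mag(0,-.0014)
for X in(.038,.054,.07,.086,.102,.118):
    p0=np.array(proj(b,[*mag(X,-.0014),.05])); 
    q=np.array(proj(b,[*mag(X,-.0134),.05]))
    n=(q-p0)/np.linalg.norm(q-p0)
    ts=np.arange(-8,12,.1)
    pr=np.array([cv2.getRectSubPix(np.ascontiguousarray(b["frame"]),(1,1),tuple(map(float,p0+n*t)))[0,0].mean() for t in ts])
    pr=cv2.GaussianBlur(pr.reshape(-1,1).astype(np.float32),(1,9),0).ravel()
    d=np.diff(pr);k=[(round(ts[i],1),round(float(d[i]),1)) for i in range(2,len(d)-2) if abs(d[i])>3 and abs(d[i])==abs(d[max(0,i-8):i+9]).max()]
    print(X,k)
    # px per mm height
    print("  px/mm z along n",((np.array(proj(b,[*mag(X,-.0014),.051]))-p0)@n).round(2))
s=a
for v in(100+38/3,100+523/3):
    print(tomag(ray(s,(285+173/5,v),.05)).round(4))
E
```

```text
0.038 [(np.float64(-6.0), -3.0), (np.float64(-4.0), 4.3), (np.float64(3.9), -7.1), (np.float64(8.8), -3.2)]
  px/mm z along n 0.15
0.054 [(np.float64(-7.6), -4.0), (np.float64(-4.1), 5.0), (np.float64(-4.0), 5.0), (np.float64(-3.9), 5.0), (np.float64(3.7), -7.4), (np.float64(8.7), -3.8)]
  px/mm z along n 0.15
0.07 [(np.float64(-7.7), -3.9), (np.float64(-4.3), 5.6), (np.float64(3.9), -7.6), (np.float64(9.3), -3.1)]
  px/mm z along n 0.15
0.086 [(np.float64(-7.7), -3.1), (np.float64(-4.3), 4.9), (np.float64(3.7), -7.9), (np.float64(8.9), -3.3)]
  px/mm z along n 0.16
0.102 [(np.float64(-7.7), -3.4), (np.float64(-4.1), 4.6), (np.float64(3.9), -7.6)]
  px/mm z along n 0.16
0.118 [(np.float64(-7.7), -3.5), (np.float64(-4.1), 4.4), (np.float64(3.8), -7.5), (np.float64(9.6), -3.9)]
  px/mm z along n 0.16
[ 0.1256 -0.    ]
[ 0.0297 -0.    ]
```

```bash
python3 - <<'E'
import pickle,cv2
from h import *
from scipy.optimize import least_squares
a,b=pickle.load(open("s6.pkl","rb"))
f=a["frame"].astype(float)
pr=f[108:285,315:326].mean(axis=(1,2))
w=np.clip(245-pr,0,None)
rows=[];i=0
lab=(w>8)
n,l,st,c=cv2.connectedComponentsWithStats(lab.astype('uint8').reshape(-1,1))
for k in range(1,n):
    t,h=st[k,1],st[k,3];idx=np.arange(max(t-1,0),min(t+h+1,len(w)));rows.append((108+(w[idx]*idx).sum()/w[idx].sum(),h))
print([(round(x,2),h) for x,h in rows])
rows=[x for x,h in rows if 3<=h<=7][:12];print(len(rows))
def res(p,fixz=None):
    x0,z0,th=p;o=[]
    for k,rw in enumerate(sorted(rows,reverse=True)):
        X=.004+.008*k;o.append(proj(a,[*mag(x0+X*np.cos(th),0),z0+X*np.sin(th)])[1]-rw)
    return o
q=least_squares(res,[.0295,.05,0],x_scale=[.001,.001,.01]);
J=q.jac;cov=np.linalg.inv(J.T@J)*(q.fun@q.fun)/(len(rows)-3);print(q.x,np.sqrt(np.diag(cov)),q.fun.round(2))
E
```

```text
[(np.float64(109.49), np.int32(4)), (np.float64(119.93), np.int32(7)), (np.float64(134.88), np.int32(7)), (np.float64(149.53), np.int32(6)), (np.float64(163.85), np.int32(7)), (np.float64(177.34), np.int32(8)), (np.float64(191.37), np.int32(7)), (np.float64(204.78), np.int32(7)), (np.float64(217.9), np.int32(7)), (np.float64(230.79), np.int32(7)), (np.float64(243.31), np.int32(7)), (np.float64(255.6), np.int32(6)), (np.float64(267.76), np.int32(6))]
12
[0.03764426 0.07200536 0.04465846] [0.00184976 0.00499299 0.20152586] [ 2.2   1.18 -0.03 -1.37 -2.69 -4.17 -5.75  6.37  4.86  3.25  1.46 -5.31]
```

```bash
python3 - <<'E'
import pickle
from h import *
from scipy.optimize import least_squares
a,b=pickle.load(open("s6.pkl","rb"))
rows=[119.93,134.88,149.53,163.85,177.34+.3,191.37,204.78,217.9,230.79,243.31,255.6,267.76][::-1]
def res(p):
    x0,z0,th=p
    return [proj(a,[*mag(x0+(.004+.008*k)*np.cos(th),0),z0+(.004+.008*k)*np.sin(th)])[1]-rw for k,rw in enumerate(rows)]
for m in(0,1):
    q=least_squares(res if m==0 else (lambda p:res([p[0],p[1],0])),[.0295,.05,0][:3-m],x_scale=[.001,.001,.01][:3-m])
    cov=np.linalg.inv(q.jac.T@q.jac)*(q.fun@q.fun)/9;print(q.x,np.sqrt(np.diag(cov)),q.fun.round(2))
q=least_squares(lambda p:res([p[0],.05-.048*p[1],p[1]]),[.0295,0],x_scale=[.001,.01])
cov=np.linalg.inv(q.jac.T@q.jac)*(q.fun@q.fun)/10;print("z fixed",q.x,np.sqrt(np.diag(cov)),q.fun.round(2))
E
```

```text
[0.02976059 0.04913525 0.00363166] [2.74803236e-05 7.92582063e-05 3.22657802e-03] [-0.03  0.05  0.01 -0.05  0.    0.01  0.03  0.09 -0.09 -0.05  0.01  0.03]
[0.02973769 0.04914448] [1.90795400e-05 8.43785876e-05] [-0.    0.06  0.01 -0.06 -0.01 -0.01  0.01  0.07 -0.11 -0.05  0.02  0.07]
z fixed [0.02986959 0.01523808] [1.54617632e-05 2.30874782e-03] [-0.09  0.03  0.03 -0.    0.06  0.08  0.1   0.14 -0.07 -0.07 -0.07 -0.11]
```

The strip is flat: the fitted tilt is 0.004 rad and the top is at about 49 mm. Next I'll locate the rail tab.

```bash
python3 - <<'E'
from station import r
import pickle,cv2
from h import *
# back off clear and look with top + scene
p=mag(0.02,-.0014); r.servo_line([*p,.42],speed=.25)
sc=r.snapshot("scene");tp=r.snapshot("top");pickle.dump((sc,tp),open("s7.pkl","wb"))
print(r.sense()["clock"])
cv2.imwrite("pics/t1.png",cv2.resize(sc["frame"][190:300,240:320,::-1],None,fx=5,fy=5,interpolation=2))
cv2.imwrite("pics/t2.png",cv2.resize(tp["frame"][130:210,260:350,::-1],None,fx=6,fy=6,interpolation=2))
for th in(1.45,1.5,1.55,1.6,1.65):
    X=[*mag(.192-.202*np.cos(th),-.0014),.055+.202*np.sin(th)];print(th,proj(sc,X),proj(tp,X))
E
```

```text
24.9333
1.45 (np.float64(281.70302032722645), np.float64(209.16677653364383)) (np.float64(304.68784010397667), np.float64(167.97702347701062))
1.5 (np.float64(277.3074845925077), np.float64(212.97617137222375)) (np.float64(303.22435528752055), np.float64(162.23415523175066))
1.55 (np.float64(272.86698509653684), np.float64(217.0285502381911)) (np.float64(301.76650491793146), np.float64(156.56156564478096))
1.6 (np.float64(268.39859305090647), np.float64(221.31156287292748)) (np.float64(300.32016570619123), np.float64(150.98195959550912))
1.65 (np.float64(263.91999626202005), np.float64(225.8112208320602)) (np.float64(298.8911080740626), np.float64(145.517360849329))
```

View pics/t1.png

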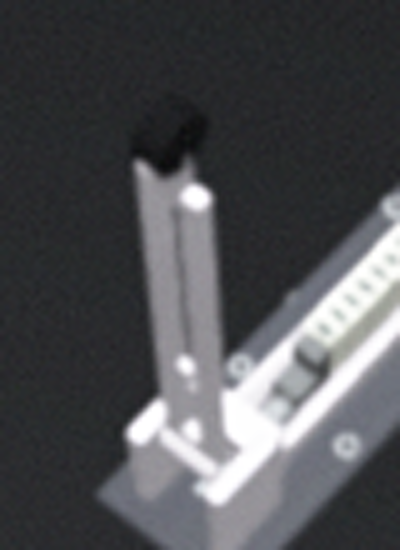

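View pics/t2.png

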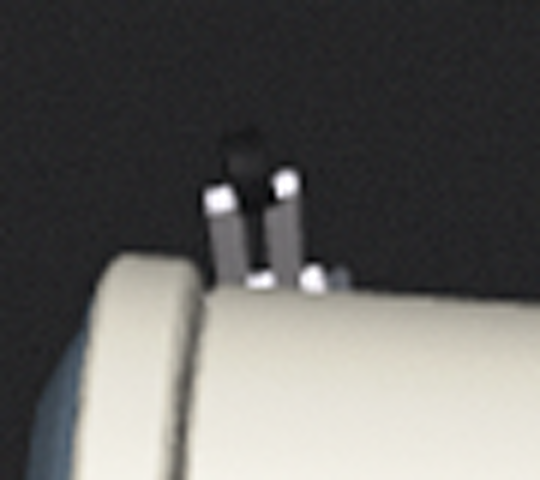

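```bash
python3 - <<'E'
from station import r
import pickle,cv2
from h import *
Y=-.0014
q=[180,0,YM]
for th in np.linspace(1.55,0,9):
    P=[*mag(.192-.202*np.cos(th),Y),.055+.202*np.sin(th)+.166]
    print(round(th,2),np.round(P,3),r.inverse_kinematics(P,q) is not None)
P=[*mag(.1878,Y),.475];print(r.inverse_kinematics(P,q))
p=mag(.02,Y);r.servo_line([*p,.475],speed=.25);r.servo_line(P,speed=.15)
r.servo_line([P[0],P[1],.423],speed=.05)
s=r.sense();print(s["clock"],s["tcp_pos"],tomag(s["tcp_pos"]),force(r,4))
sn=r.snapshot("wrist");cv2.imwrite("pics/u1.png",sn["frame"][:,:,::-1])
sc=r.snapshot("scene");cv2.imwrite("pics/u2.png",cv2.resize(sc["frame"][140:280,200:360,::-1],None,fx=4,fy=4,interpolation=2))
E
```

```text
1.55 [0.637 0.045 0.423] True
1.36 [0.6   0.035 0.418] True
1.16 [0.564 0.026 0.406] True
0.97 [0.531 0.017 0.387] True
0.78 [0.502 0.009 0.362] True
0.58 [0.478 0.003 0.332] True
0.39 [ 0.46  -0.002  0.297] True
0.19 [ 0.45  -0.005  0.26 ] True
0.0 [ 0.446 -0.006  0.221] True
[ 9.90379356e-01  1.30756267e+01  5.46314931e+01 -2.54444375e-14
  1.12292880e+02  7.61903794e+01]
27.7583 [0.63711918 0.04502045 0.42355741] [ 0.18779271 -0.00139674] [-0.29 -0.1   0.23  0.01  0.03 -0.03]
```

View pics/u1.png

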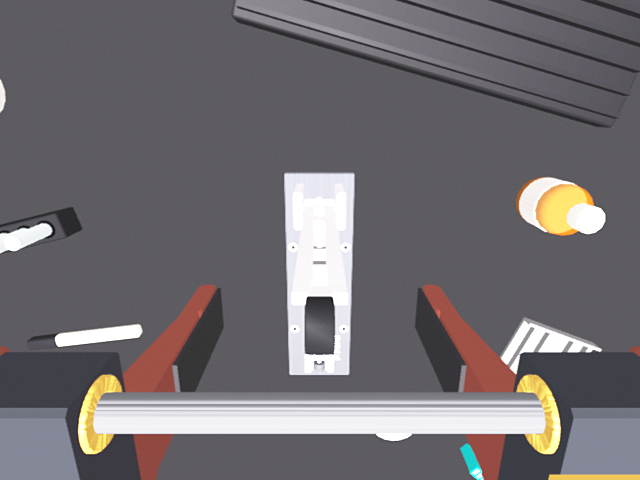

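View pics/u2.png

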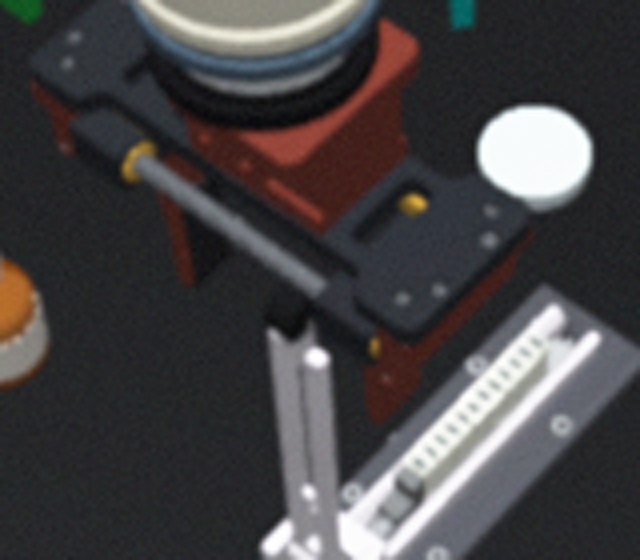

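The tab (columns 305–335, rows 297–355) is centred between the pads. I'll pinch it lightly and follow the arc.

```bash
python3 - <<'E'
from station import r
import pickle,cv2
from h import *
Y=-.0014
r.grab(10);s=r.sense();print(s["clock"],s["opening"],force(r,3))
for th in np.linspace(1.55,0,13)[1:]:
    P=[*mag(.192-.202*np.cos(th),Y),.055+.202*np.sin(th)+.166]
    r.servo_line(P,speed=.08);F=force(r,2);s=r.sense();print(round(th,2),s["tcp_pos"][2].round(4),s["opening"].round(4),F)
    if abs(F[:3]).max()>18:print("STOP");break
print(s["clock"])
sn=r.snapshot("wrist");cv2.imwrite("pics/v1.png",sn["frame"][:,:,::-1])
sc=r.snapshot("scene");cv2.imwrite("pics/v2.png",cv2.resize(sc["frame"][170:310,230:390,::-1],None,fx=4,fy=4,interpolation=2))
E
```

```text
29.0667 0.011538588015964532 [ 0.39 -1.    0.48 -0.11 -0.03 -0.04]Traceback (most recent call last):
  File "<stdin>", line 8, in <module>
AttributeError: 'float' object has no attribute 'round'
```

```bash
python3 - <<'E'
from station import r
import pickle,cv2
from h import *
Y=-.0014
for th in np.linspace(1.55,0,13)[2:]:
    P=[*mag(.192-.202*np.cos(th),Y),.055+.202*np.sin(th)+.166]
    r.servo_line(P,speed=.08);F=force(r,2);s=r.sense();print(round(th,2),s["tcp_pos"][2].round(4),round(s["opening"],4),F)
    if abs(F[:3]).max()>18:print("STOP");break
print(s["clock"])
sn=r.snapshot("wrist");cv2.imwrite("pics/v1.png",sn["frame"][:,:,::-1])
sc=r.snapshot("scene");cv2.imwrite("pics/v2.png",cv2.resize(sc["frame"][170:310,230:390,::-1],None,fx=4,fy=4,interpolation=2))
E
```

```text
1.29 0.4154 0.012 [-1.91 -1.32  1.63 -0.22  0.26 -0.03]
1.16 0.4066 0.0119 [-2.13 -1.47  2.84 -0.24  0.41 -0.03]
1.03 0.3946 0.0122 [-3.82 -0.72  2.87 -0.27  0.52 -0.02]
0.9 0.3795 0.0122 [-3.81 -0.99  1.09 -0.28  0.59  0.01]
0.77 0.362 0.0115 [-2.77 -1.76  0.03 -0.32  0.48 -0.01]
0.65 0.3422 0.012 [-1.87 -1.59 -1.51 -0.28  0.39  0.01]
0.52 0.3205 0.0119 [-1.11 -1.79 -1.66 -0.23  0.28 -0.04]
0.39 0.297 0.0121 [-0.06 -1.21 -2.86 -0.26  0.14  0.01]
0.26 0.2723 0.0121 [ 1.16 -1.   -2.3  -0.14 -0.05 -0.03]
0.13 0.2467 0.012 [ 1.4  -0.49 -3.2  -0.14 -0.13 -0.03]
0.0 0.2209 0.012 [ 0.84 -0.29 -3.03 -0.05 -0.05 -0.04]
35.2167
```

View pics/v2.png

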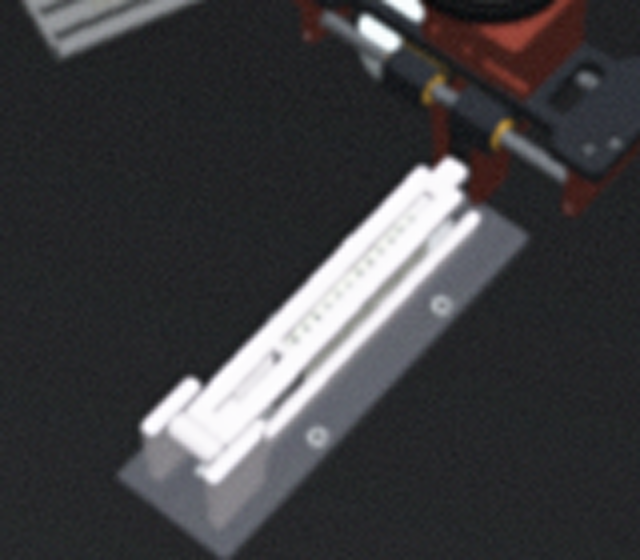

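View pics/v1.png

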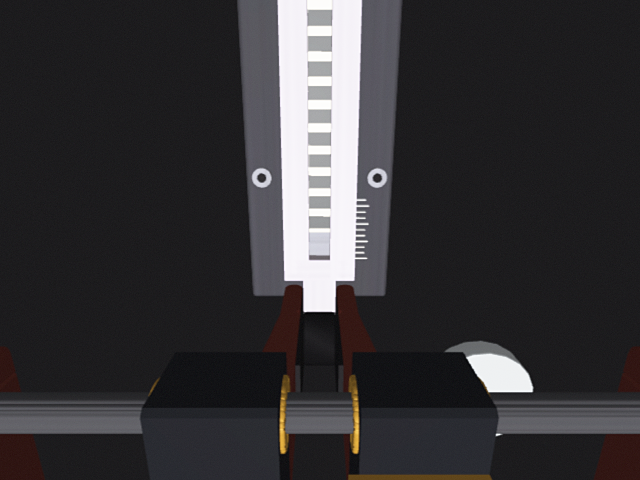

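```bash
python3 - <<'E'
from station import r
import cv2
from h import *
Y=-.0014
p=mag(-.010,Y)
for z in np.arange(.220,.209,-.001):
    r.servo_line([*p,z],speed=.02);F=force(r,3);s=r.sense();print(round(z,4),s["tcp_pos"][2].round(4),F)
    if F[2]>7:break
r.wait(.2);print(force(r,3),r.sense()["clock"])
E
```

```text
0.22 0.2203 [-0.98  0.04  0.25  0.08  0.15 -0.01]
0.219 0.2191 [-1.16  0.84  1.4   0.09  0.21 -0.01]
0.218 0.2179 [-1.12  0.61  0.67  0.11  0.14 -0.03]
0.217 0.2168 [-1.58  0.85 -0.24  0.08  0.13 -0.04]
0.216 0.2158 [-1.82  0.49  0.23  0.07  0.14 -0.01]
0.215 0.2149 [-1.66  0.37 -0.02  0.13  0.14 -0.04]
0.214 0.2143 [-3.24  1.23  4.29  0.23  0.51 -0.01]
0.213 0.2141 [-5.31  1.97  8.42  0.37  0.9  -0.03]
[-5.75  2.52  9.34  0.39  0.9  -0.02] 37.9667
```

```bash
python3 - <<'E'
from station import r
import cv2,pickle
from h import *
r.let_go();r.wait(.2)
p=r.sense()["tcp_pos"];print(p,force(r,3))
r.servo_line([p[0],p[1],.30],speed=.12);r.wait(.1)
sn=r.snapshot("wrist");cv2.imwrite("pics/w1.png",sn["frame"][:,:,::-1])
sc=r.snapshot("scene");pickle.dump((sn,sc),open("s8.pkl","wb"))
cv2.imwrite("pics/w2.png",cv2.resize(sc["frame"][180:310,230:390,::-1],None,fx=4.6,fy=4.6,interpolation=2))
print(r.sense()["clock"])
E
```

```text
[ 0.44588079 -0.00550505  0.21299559] [-0.04  0.03  0.13 -0.   -0.02  0.01]
40.5167
```

View pics/w1.png

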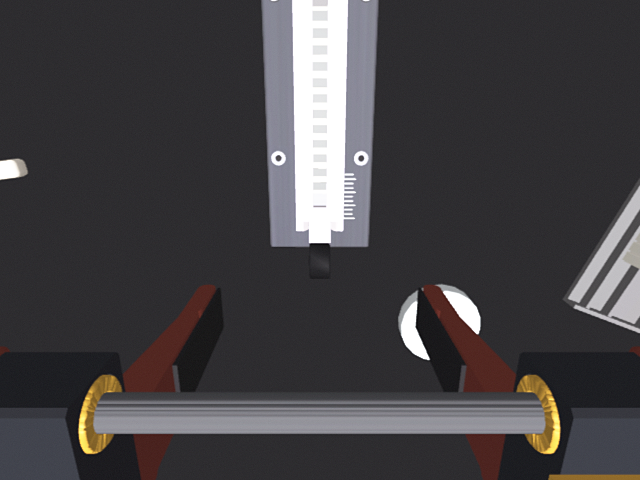

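View pics/w2.png

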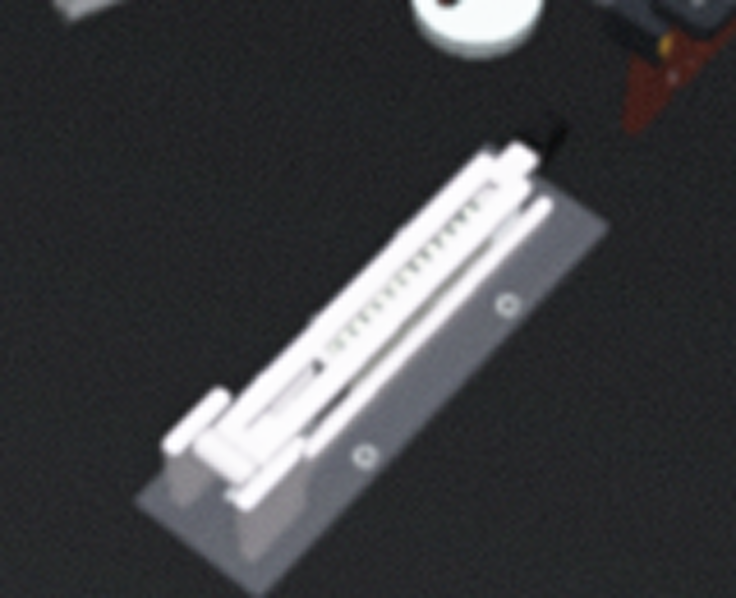

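I'll check closure by feel: with the fingers closed, I'll press lightly on top of the tab. If it's closed, the top is at 67 mm, so contact should come at TCP 0.249.

```bash
python3 - <<'E'
from station import r
import cv2,pickle
from h import *
sn,sc=pickle.load(open("s8.pkl","rb"))
for th in(0,.05,.1):
    X=[*mag(.192-.202*np.cos(th),-.0014),.055+.202*np.sin(th)];print(th,np.round(proj(sc,X),1),np.round(proj(sn,X),1))
r.grab(10)
p=mag(-.010,-.0014)
r.servo_line([*p,.256],speed=.08);print(force(r,4))
for z in np.arange(.254,.244,-.001):
    r.servo_line([*p,z],speed=.02);F=force(r,3);s=r.sense();print(round(z,4),s["tcp_pos"][2].round(4),F)
    if F[2]>8:break
r.wait(.3);print(force(r,3),r.sense()["tcp_pos"][2],r.sense()["clock"])
r.servo_line([*p,.32],speed=.1);r.wait(.2)
sn=r.snapshot("wrist");cv2.imwrite("pics/x1.png",sn["frame"][:,:,::-1])
sc=r.snapshot("scene");pickle.dump((sn,sc),open("s9.pkl","wb"))
cv2.imwrite("pics/x2.png",cv2.resize(sc["frame"][180:310,230:390,::-1],None,fx=4.6,fy=4.6,interpolation=2))
print(r.sense()["clock"])
E
```

```text
0 [346.8 209.7] [322.1 259.7]
0.05 [346.9 206.9] [322.2 265.5]
0.1 [346.9 204.1] [322.3 270.9]
[-0.15  0.15  0.27  0.01 -0.    0.01]
0.254 0.2542 [ 0.01  0.08 -0.36 -0.01  0.   -0.02]
0.253 0.253 [-0.48 -0.24 -0.38  0.01  0.01 -0.02]
0.252 0.2519 [ 0.63  0.15 -0.12 -0.02 -0.   -0.03]
0.251 0.2509 [ 0.4   0.22  0.28  0.   -0.01  0.01]
0.25 0.25 [-0.2   0.4   0.18 -0.01 -0.    0.01]
0.249 0.2492 [-0.16  0.3   1.04 -0.02 -0.02 -0.02]
0.248 0.2489 [-1.87  1.09  5.3   0.11  0.3  -0.  ]
0.247 0.2487 [-3.9   1.16  9.32  0.23  0.6  -0.02]
[-3.51  1.66  9.86  0.22  0.61  0.01] 0.24873876682105256 45.375
46.5583
```

View pics/x2.png

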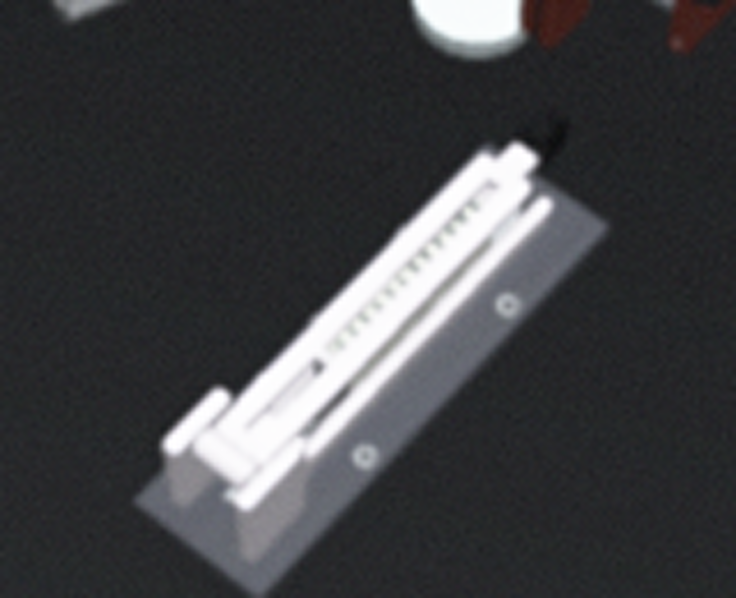

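View pics/x1.png

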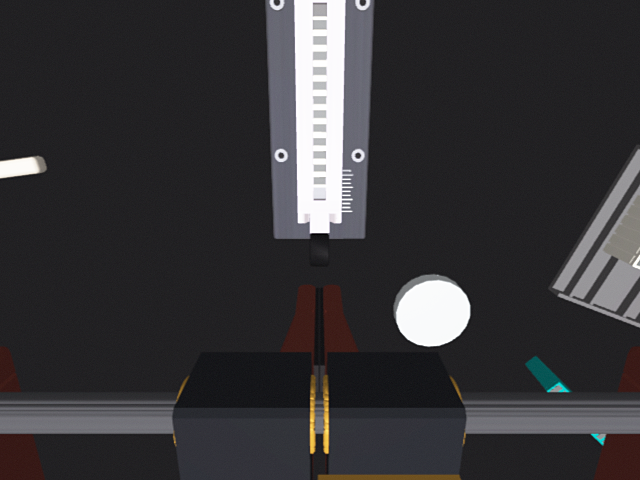

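Contact came at 0.249 and was stiff, so the rail is on its stop. The arm is clear of everything, so I'm handing in.

```bash
python3 - <<'E'
from station import r
r.hand_in();print(r.sense()["clock"],r.sense()["contact_force"])
E
```

```text
the job is handed in; nothing more can be done
the job is handed in; nothing more can be done
```

The full-length strip is loaded in the magazine, the cover rail is closed over it, and I've handed the job in at about 47 s; no verdict came back.

**Loading the strip:** I gripped it near its tail end to clear the short strip and brought it in over the catch. I pushed the follower back about 52 mm against about 9 N and lowered the strip to the floor. I then eased it back in 1 mm steps until it met the catch at about magazine x 29 mm, and let go.

**Closing the rail:** I pinched the tab, followed its arc down to the stop and released it.

**Last checks:**
- **Strip:** before the rail was closed, an image fit gave a tilt of 0.004 ± 0.003 rad and a top height of about 49 mm (50 mm expected). With the height fixed at 50 mm the same fit gave 0.015 rad, still under the 0.025 limit.
- **Follower:** the catch position implies it is held at about 45 mm, within the 18–52.5 mm range. I did not measure it directly.
- **Rail:** pressing lightly on the tab met a stiff stop at the height expected when closed (tool height 0.249 m).
- **Disagreement:** while I was bringing the rail down in the pinch, the stop came about 7 mm lower than expected. The tab seems to have slipped in the pads, and the press check settled it.
- **Camera offset:** the wrist camera read about 1.4 mm off sideways, which I corrected before lowering the strip; it met no noticeable side force.
- **Bench:** the dish and the marker looked undisturbed in the last pictures; I did not measure the short strip or the other things again. The arm was clear of everything at the end.

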